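Clamp the disc cutter and hold its punch clear of the slot

ROBOT

A 6-joint arm with a two-finger parallel gripper is mounted at the origin on the work surface. World frame = base frame: x ahead of the robot, y to its left, z up, the work surface at z = 0. Lengths are in m, angles in degrees, forces in N, time in s.
With the tool pointing down it reaches from about 0.25 to 0.775 m from the base axis. Payload 4 kg.
Tool frame: the origin (TCP) lies midway between the tips of the shut fingers; the grasp point (between the pads) lies ctrl.grasp_offset behind it (ctrl.grasp_offset is the distance from the TCP to the grasp point, in m); z points along the fingers, y is the line along which they close (so a half turn about z gives the same grasp; the last joint's range is limited). The gripper opens to 94 mm and grips with 3 to 60 N. Pads are 16 mm wide; open, the fingers measure 119 mm over their backs; the gripper's body (75 mm by 177 mm) begins 78 mm behind the grasp point.
Start: joints at [-70.995, 4.996, 78.535, -0, 96.463, -5.907], TCP at [0.232, -0.499, 0.206] pointing down, gripper open.
Joint ranges: [-177.83, 177.83], [-43.37, 116.18], [15.69, 146.23], [-61.86, 241.86], [9.47, 152.12], [-147.06, 147.06]. Speed limits (degrees/s): [159.86, 159.86, 180, 180, 180, 180].

INTERFACE

Orientations are given as [roll, pitch, yaw] about the fixed x, y, z axes, in that order (R = Rz(yaw) Ry(pitch) Rx(roll)).
In Python, from plant import ctrl, camera, camera_params gives the robot as it stands.
- The arm moves only by the tool carry_out, never from a script. Its argument "plan" is a list of rows, each an object of numbers: "dx", "dy", "dz": the shift along the tool's x, y, z in mm; "ax", "ay", "az": the turn, a rotation vector about the tool's x, y, z in rad; "grip": the closure in counts, from 0 (fully open) to 255 (shut). In form: [{"dx": .., "dy": .., "dz": .., "ax": .., "ay": .., "az": .., "grip": ..}, ...]. A call has exactly 8 rows; each row shifts and turns the commanded pose from where the row before left it, along the tool's axes as they then stand; what a row does not reach is not made up. A row lasts 1/8 s, in which the tool goes at most 62.5 mm and 10.7 degrees, less where a joint would pass 70% of its speed; a pose out of reach is approached as far as the arm can. A call is refused whole if a number of a shift passes 62.5 or a number of a turn 0.188, either way. A call with a gripper value outside its range is refused whole. The fingers move at their own pace and stop on an object; "force" is the grip in N (left out, the last holds). Time passes only in rows, so rows that do not move let the fingers close, or fill a call up. It gives the time, the measured TCP pose, the force, the opening and the grip force at its end, in the units of the state.
- ctrl.get_state(): the state, without advancing time (a new reading comes with each control period).
- camera(name): name is "scene" or "top" or "wrist"; returns the picture (480x640x3 uint8, red, green, blue); there is no depth.
- camera_params(name): a dict with "intrinsics" (3x3 intrinsics, pixels), "rvec" (rotation vector, rad) and "tvec" (3), from world to camera coordinates, as OpenCV has them; the wrist camera has in their place "hand_eye" (4x4, takes a point from camera to tool coordinates, whose origin is the TCP and whose axes are the flange's). Camera axes: x right, y down, z forward; pixel columns grow to the right and rows downward; lengths in m; the calibration is good to about 2 mm. A picture is of the moment at which its call begins: read the wrist's pose just before it. camera_params takes no time and is no camera call.
- ctrl.finish_job(): hands the job in; it is judged then, once.
The state is a dict: "t": time; "joint_positions": joint angles; "qvel": joint speeds; "joint_torque": joint torques, N m; "eef_pos": TCP position; "orientation": TCP orientation; "ft_force": force on the tool from outside, world axes, zero at the start; "ft_torque": the same for the moment, N m; "width": finger opening in m; "grasp_force": force on a finger pad.
Only numpy, scipy, OpenCV 4.12 (cv2) and the standard library are available. Lean on these libraries where they do the work, as an engineer would, in place of code of your own. Each camera call takes 0.05 s, during which the arm holds its last target. There are 200 camera calls.

TASK

The big punch has gone right down through the brass strip in the disc cutter and traps it there. Wind the vise crank clockwise until the sliding jaw presses the cutter firmly against the fixed jaw; then draw the big punch straight up, without forcing it sideways in its bore, until its lower end is clear above the strip's slot but still well inside the guide plate, without lifting the cutter off the vise bed, and finish while holding the punch still at that height in the gripper so that I can slide the strip out. Take your hand off the crank for this and leave everything else on the bench where it is.

Things in the scene. Friction and masses are not known exactly. Their poses are not given: they have to be found in the camera images.
- vise: Fixed blue machine vise on a dark wood riser (x -102 to 84 mm, y -55 to 55). Origin: on the bench, under the middle of the cutter's place. x runs level along the screw, from the crank (-x) to the fixed jaw (+x), y along the jaws, z up. Bed z = 60 mm, jaw tops z = 92, jaws 86 wide; screw axis y = 0, z = 78. Only bare bench lies under the crank.
- fixed_jaw (a point): Middle of the fixed jaw's steel face, at x = 30 mm, z = 77 mm in the vise's frame; the jaw reaches back to x = 68.
- nut_plate (a point): Top middle of the plate through which the screw passes, at x = -89, z = 100 mm in the vise's frame; 18 thick, 52 wide.
- jaw: Sliding jaw of the vise, 32 mm thick, moved only by the screw. Origin: lower middle of its steel face, at bed height, facing the fixed jaw; axes as the vise's. At the start its face is at vise x = -40 to -36 mm; with the 60 mm cutter tight between the jaws it is at about x = -30.
- crank (a joint): Angle of crank and screw, rad; 0 = arm straight up, grows clockwise seen from the crank end looking along vise +x (right-hand turn about +x), which closes the jaw. Crank and jaw advance together along vise +x, 4 mm a turn. Starts at 0.3 to 5.5; the cutter is pinched between both jaws from 15.7, well clamped from 16.0, and the screw stops hard at 16.9.
- screw_hub (a point): Point on the screw axis in mid-thickness of the crank arm (10 mm thick, 15 wide, hub 22 mm across); moves along vise x with the jaw. Force at the handle: about 3 N turning freely; it rises to about 8 N as the jaw squeezes the cutter, then comes a hard stop. The screw stays put by its own friction when let go.
- crank_grip (a point): Middle of the crank's red handle: a cylinder 18 mm thick, 52 long, parallel to vise x. It spins freely on its pin, so a gripper can keep one orientation all the way round. It circles 40 mm from the screw axis (38 to 118 mm above the bench), its middle 34 mm outboard (vise -x) of screw_hub.
- cutter: Loose steel disc cutter, 60 x 60 x 40 mm, about 0.9 kg, on the vise bed, up to 4 mm off the fixed jaw. Origin: middle of its underside, z up, axes nearly the vise's. Die plate z 0 to 12 mm, slot for the strip z 12 to 15 (open at its y ends), guide plate z 15 to 40. The brass strip sticks out 38 mm at +y, 10 mm at -y; it stays in.
- bore_mouth (a point): Centre of the big bore's mouth in the cutter's top face, at x = 0, y = -12, z = 40 mm of the cutter. The bore is upright, 21 mm wide, right through guide, slot and die plate to the vise bed. Two smaller bores (15 and 11 mm) are empty.
- punch: Loose big punch: steel cylinder, 20 mm thick, 80 long, about 0.2 kg, top 12 mm dark, upright in the big bore (0.5 mm play all round), foot on the vise bed, upper 40 mm sticking out. Origin: centre of its lower end, z up along it. Its foot passes the slot's top at 15 mm of lift and leaves the guide at 40: about 20 mm is right.
- punch_foot (a point): Centre of the big punch's lower end.
- punch_top (a point): Centre of the big punch's top, 80 mm above its foot.
- stand: Fixed pale wooden punch stand, 45 x 100 x 32 mm, with two small punches in it. Leave alone.
- punch_small: Small loose steel punch, 10 mm thick, 75 long, upright in the stand. Leave alone.
- punch_medium: Loose steel punch, 14 mm thick, 78 long, upright in the stand. Leave alone.
- jar: Loose amber glass jar with a metal lid, 72 mm across, 95 high; origin under its middle. Leave alone.
- tin: Loose flat round aluminium tin, 68 mm across, 24 high. Leave alone.
- flux_bottle: Loose white bottle with a green cap, 42 mm across, 125 high. Leave alone.
- hammer: Loose hammer, 260 mm long, lying on the bench. Leave alone.
- calipers: Loose calipers, 230 mm long, lying flat. Leave alone.
There are look-alikes about, which are no part of the job. What is shaped like the punch but pink or purple is not meant.

How it is judged (in metres and radians):
On the way, in this order (a step that is already met when the one before it is completed fails the run):
1. the vise jaw is wound onto the cutter and bears on it with more than 20 N (contact force between jaw and cutter above 20 N and z of punch_foot in the frame of cutter below 0.006 m), for 0.3 s.
2. the big punch's lower end is drawn above the slot (more than 15.5 mm above the cutter's underside), the cutter still clamped (contact force between jaw and cutter above 20 N and z of punch_foot in the frame of cutter above 0.0155 m), for 0.2 s.
At the end, for the whole second after the job is handed in: Fingers hold the big punch (over 3 N), still and upright in its bore, its lower end 15.5 to 32 mm above the cutter's underside, within 3 mm and 0.05 rad of the bore's axis; the cutter lies flat on the bed, clamped by the sliding jaw (over 20 N); the robot touches neither cutter nor vise (all of step 2 and z of punch_foot in the frame of cutter below 0.032 m and horizontal distance between punch_foot and bore_mouth below 0.003 m and angle between the z axis of punch and the z axis of cutter, either way round below 0.05 rad and contact force between the fingers and punch above 3 N and linear speed of punch below 0.01 m/s and contact force between cutter and vise above 10 N and z of cutter in the frame of vise below 0.0625 m and angle between cutter's own z axis and vertical below 0.04 rad and contact force between each of the arm, the fingers and cutter below 1 N and contact force between the fingers and vise below 1 N and horizontal distance between cutter and vise below 0.02 m); the arm keeps its last pose, push and grip.
It fails at once if the big punch is drawn up before the cutter is clamped (z of punch_foot in the frame of cutter above 0.012 m and contact force between jaw and cutter below 5 N).
It fails at once if the big punch comes right out of its guide (z of punch_foot in the frame of cutter above 0.039 m).
It fails at once if the big punch is forced against its bore with over 40 N (contact force between punch and cutter above 40 N).
It fails at once if the cutter is lifted off the vise bed or tipped (z of cutter in the frame of vise above 0.066 m or angle between cutter's own z axis and vertical above 0.1 rad).
It fails at once if a bystander is disturbed (moved more than 20 mm) (distance of any of punch_small, punch_medium, jar, tin, flux_bottle, hammer, calipers from where it was at the start of the episode above 0.02 m).
It also fails if it takes over 64 s, if anything falls off the work surface, if the arm or the gripper's body presses on something with over 40 N, if the wrist force passes 120 N, or if a joint passes its speed limit or range.

## Working session

There is one attempt and no reset: what is moved stays moved. The work goes in short steps, Python scripts to look and compute and a tool call to move; the robot and the scene stay as the last step left them, time stands still between calls to the robot, and variables do not carry over. Pictures are saved under pics/ and viewed, at most 10 in all, crops included, and the job is handed in when it is done.

Besides the shell and the picture viewer there is one more tool, called after "Call:" in YAML: its name, and indented under it one key for each argument. carry_out: Moves the arm, as the interface text tells. Its arguments: {"type":"object","properties":{"plan":{"type":"array","items":{"type":"object","properties":{"dx":{"type":"number"},"dy":{"type":"number"},"dz":{"type":"number"},"ax":{"type":"number"},"ay":{"type":"number"},"az":{"type":"number"},"grip":{"type":"number"}}}},"force":{"type":"number"}},"required":["plan"]}

```bash
mkdir -p pics; ls; python3 - <<'E'
from plant import ctrl,camera,camera_params
import cv2
print(ctrl.get_state(), ctrl.grasp_offset)
for n in("scene","top"):
    cv2.imwrite(f"pics/{n}0.png",camera(n)[:,:,::-1]); print(n,camera_params(n))
print(camera_params("wrist"))
E
```

```text
pics
{'t': 0.0, 'joint_positions': array([-7.09936028e+01,  5.04023380e+00,  7.86230833e+01, -4.58453394e-05,
        9.64612928e+01, -5.90635085e+00]), 'qvel': array([ 0.01021763, -0.05835111,  0.03121099, -0.03967925,  0.05534817,
       -0.01325631]), 'joint_torque': array([-2.01623494e-03, -3.40183425e+01, -3.02433980e+01,  7.16252206e-02,
        3.31354339e-02, -1.85465296e-04]), 'eef_pos': array([ 0.23150945, -0.49831575,  0.20430814]), 'orientation': array([-1.79876047e+02, -1.27773755e-02,  2.49127291e+01]), 'ft_force': array([-0.52509755,  0.74697951, -0.14211165]), 'ft_torque': array([ 0.09075446,  0.05981124, -0.05156849]), 'grasp_force': 0.0, 'width': 0.09401870366263732} 0.0188
scene {'intrinsics': array([[443.99859739,   0.        , 314.65193693],
       [  0.        , 443.99859739, 240.54894752],
       [  0.        ,   0.        ,   1.        ]]), 'rvec': array([ 0.75175853,  2.45706861, -1.27027533]), 'tvec': array([ 0.46093441, -0.04505891,  1.39049863])}
top {'intrinsics': array([[525.67925088,   0.        , 324.16025073],
       [  0.        , 525.67925088, 236.04128831],
       [  0.        ,   0.        ,   1.        ]]), 'rvec': array([ 2.17855849, -2.13806991,  0.16249595]), 'tvec': array([-0.04821403,  0.56158953,  1.21143483])}
{'intrinsics': array([[415.93156432,   0.        , 319.66362379],
       [  0.        , 415.93156432, 235.88234811],
       [  0.        ,   0.        ,   1.        ]]), 'hand_eye': array([[ 1.15036824e-03, -9.66826747e-01, -2.55430457e-01,
         7.51415399e-02],
       [ 9.99999090e-01,  1.29234305e-03, -3.87990681e-04,
        -1.64030893e-04],
       [ 7.05223545e-04, -2.55429778e-01,  9.66827353e-01,
        -1.78705393e-01],
       [ 0.00000000e+00,  0.00000000e+00,  0.00000000e+00,
         1.00000000e+00]])}
```

View pics/scene0.png

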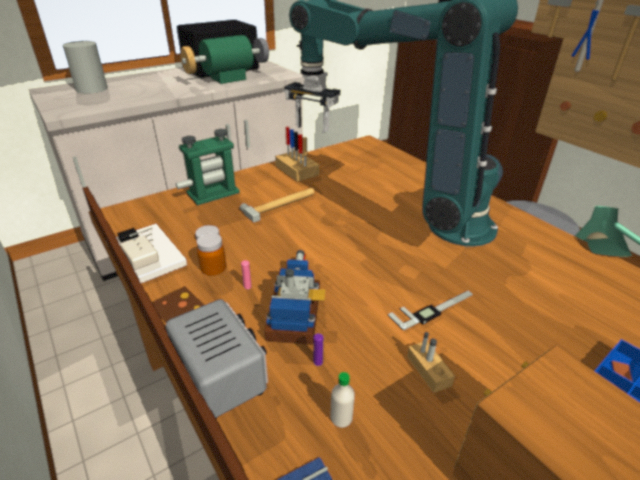

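View pics/top0.png

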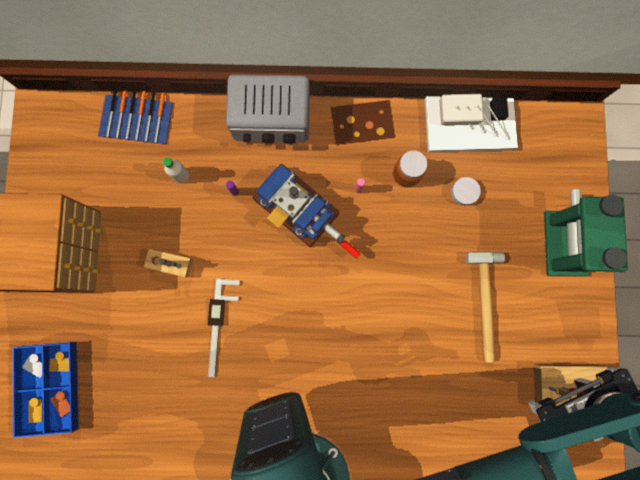

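The top view shows the vise with the fixed jaw near (278,188), the cutter near (295,200), the brass strip at (278,217), and the crank with its red handle at (348,247). The pink (361,185) and purple (232,187) cylinders are look-alikes and not meant. The real punch stands in the cutter, steel with a dark top. I'll confirm that in an enlarged crop.

```bash
python3 - <<'E'
from plant import camera
import cv2
a=camera("top")[150:275,235:380,::-1]; cv2.imwrite("pics/crop1.png",cv2.resize(a,None,fx=5,fy=4.8,interpolation=cv2.INTER_CUBIC))
E
cat > h.py <<'E'
import numpy as np,cv2
from scipy.spatial.transform import Rotation as R
from plant import ctrl,camera,camera_params
def ray(name,px,st=None):
    p=camera_params(name);K=p["intrinsics"]
    d=np.linalg.inv(K)@np.array([px[0],px[1],1.])
    if name=="wrist":
        st=st or ctrl.get_state();T=np.eye(4);T[:3,:3]=R.from_euler("xyz",st["orientation"],degrees=True).as_matrix();T[:3,3]=st["eef_pos"]
        M=T@p["hand_eye"];return M[:3,3],M[:3,:3]@d
    A=cv2.Rodrigues(p["rvec"])[0];return -A.T@p["tvec"],A.T@d
def at(name,px,z,st=None):
    o,d=ray(name,px,st);return o+d*(z-o[2])/d[2]
def proj(name,X,st=None):
    p=camera_params(name);X=np.asarray(X,float)
    if name=="wrist":
        T=np.eye(4);T[:3,:3]=R.from_euler("xyz",st["orientation"],degrees=True).as_matrix();T[:3,3]=st["eef_pos"]
        M=np.linalg.inv(T@p["hand_eye"]);r,t=M[:3,:3],M[:3,3]
    else: r,t=cv2.Rodrigues(p["rvec"])[0],p["tvec"]
    c=X@r.T+t;q=c@p["intrinsics"].T;return q[...,:2]/q[...,2:]
E
```

```text
(no output)
```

View pics/crop1.png

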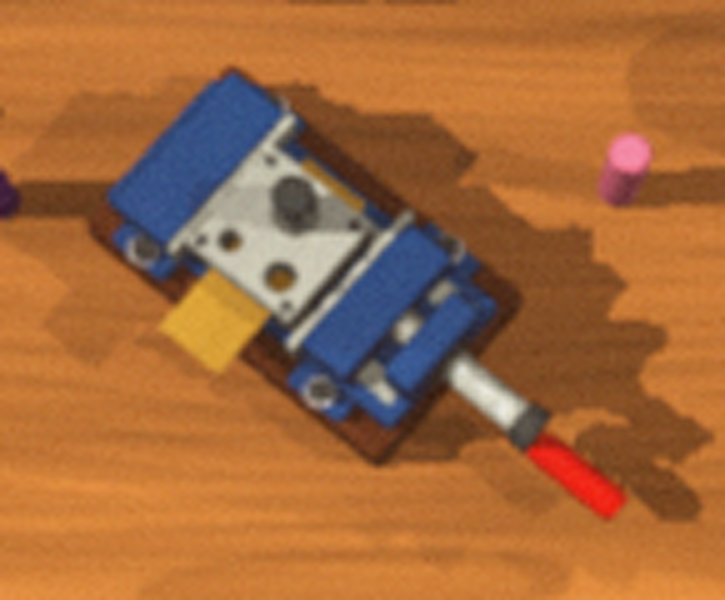

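The crop shows the steel punch with its dark top at crop (296,200), standing in the big bore. Pink (628,155) and purple (5,195) are outside it. The crank hub is at (530,425), with the red handle from (530,440) to (620,505).

```bash
python3 - <<'E'
from h import *
from scipy.optimize import least_squares
c=lambda u,v:np.array([235+u/5-.4,150+v/4.8-.4])
obs=[((68,-43,92),(232,72)),((68,43,92),(110,190)),((30,-43,92),(298,118)),((30,43,92),(182,250)),((-98,26,100),(390,425)),((-80,-26,100),(470,285)),((-98,-26,100),(496,305))]
def W(p,X):
    X=np.asarray(X)/1e3;return np.array([p[0],p[1],0])+X@R.from_euler("z",p[2]).as_matrix().T
f=lambda p:(proj("top",W(p,[o[0] for o in obs]))-np.array([c(*o[1]) for o in obs])).ravel()
g=at("top",c(275,210),.09)
s=least_squares(f,[g[0],g[1],.7]);p=s.x
print(p,np.degrees(p[2]),np.round(f(p).reshape(-1,2),1))
inv=lambda X:(R.from_euler("z",-p[2]).apply(X-np.array([p[0],p[1],0]))*1e3).round(1)
print("punch",inv(at("top",c(296,190),.14)),at("top",c(296,190),.14))
for z in(.038,.078,.118): print(z,[inv(at("top",c(*q),z)) for q in((530,425),(535,445),(620,507))])
# predicted handle pixels for angles
for th in range(0,360,30):
    a=np.radians(th);y,z=-40*np.sin(a),78+40*np.cos(a)
    print(th,proj("top",W(p,[(-190,y,z),(-140,y,z)])).round(0).tolist(),proj("scene",W(p,[(-190,y,z),(-140,y,z)])).round(0).tolist())
E
```

```text
[0.6449247  0.03862125 0.86171793] 49.372800269909874 [[ 1.6 -0.8]
 [ 0.8  1.8]
 [ 0.6  0.3]
 [-1.4  0.1]
 [ 3.7 -5.5]
 [-3.   1.6]
 [-2.3  2.6]]
punch [ -0.2  -9.  140. ] [0.6515751  0.03259239 0.14      ]
0.038 [array([-144.1,   -9.4,   38. ]), array([-152.5,   -3.5,   38. ]), array([-202.9,   -7.2,   38. ])]
0.078 [array([-146.2,   -4.1,   78. ]), array([-154.3,    1.6,   78. ]), array([-203.1,   -2. ,   78. ])]
0.118 [array([-148.3,    1.1,  118. ]), array([-156.1,    6.6,  118. ]), array([-203.3,    3.1,  118. ])]
0 [[355.0, 250.0], [338.0, 235.0]] [[303.0, 231.0], [301.0, 242.0]]
30 [[361.0, 244.0], [344.0, 229.0]] [[296.0, 232.0], [293.0, 243.0]]
60 [[364.0, 240.0], [348.0, 225.0]] [[290.0, 236.0], [287.0, 248.0]]
90 [[365.0, 239.0], [349.0, 225.0]] [[289.0, 242.0], [286.0, 254.0]]
120 [[363.0, 242.0], [347.0, 228.0]] [[291.0, 249.0], [288.0, 260.0]]
150 [[358.0, 247.0], [342.0, 233.0]] [[296.0, 253.0], [294.0, 265.0]]
180 [[353.0, 254.0], [337.0, 240.0]] [[304.0, 256.0], [301.0, 267.0]]
210 [[347.0, 260.0], [331.0, 246.0]] [[311.0, 254.0], [309.0, 266.0]]
240 [[343.0, 264.0], [327.0, 250.0]] [[317.0, 250.0], [314.0, 262.0]]
270 [[342.0, 265.0], [326.0, 251.0]] [[319.0, 245.0], [317.0, 256.0]]
300 [[344.0, 263.0], [328.0, 248.0]] [[317.0, 238.0], [315.0, 249.0]]
330 [[349.0, 257.0], [332.0, 242.0]] [[311.0, 233.0], [309.0, 244.0]]
```

Call:
carry_out:
  plan:
    - {"dz":-25,"az":-0.143}
    - {"dz":-25,"az":-0.143}
    - {"dz":-26,"az":-0.141}
    - {"dx":45,"dy":-3}
    - {"dx":45,"dy":-3}
    - {"dx":45,"dy":-3}
    - {"dx":45,"dy":-3}
    - {"dx":45,"dy":-3}

```text
validation failed for argument at $.pl...
```

Call:
carry_out:
  plan:
    - {"dx":47,"dy":-3}
    - {"dx":47,"dy":-3}
    - {"dx":47,"dy":-3}
    - {"dx":47,"dy":-3}
    - {"dx":47,"dy":-3}
    - {"dx":47,"dy":-3}
    - {"dx":47,"dy":-3}
    - {"dx":0}

```text
validation failed for argument at $.pl...
```

```bash
python3 - <<'E'
from h import *
import pickle
st=ctrl.get_state();im=camera("wrist");pickle.dump(st,open("st1.p","wb"))
print(st["t"],st["eef_pos"],st["orientation"])
cv2.imwrite("pics/w1.png",im[:,:,::-1])
E
```

```text
0.15 [ 0.231542   -0.49842257  0.20460194] [-1.79904090e+02 -1.04225678e-02  2.49112612e+01]
```

View pics/w1.png

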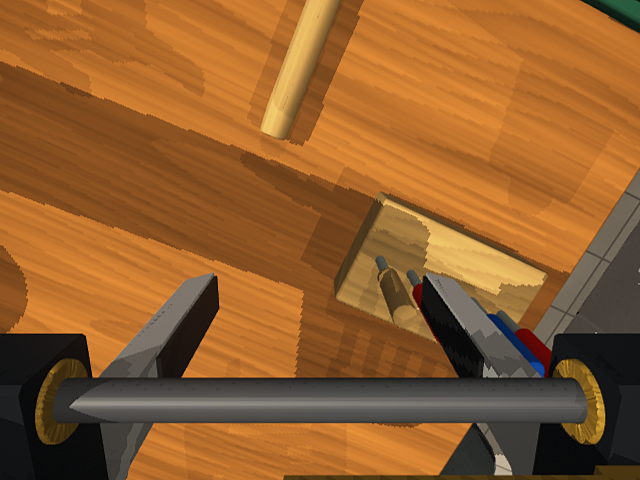

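The rows must have all seven fields, so that move was refused. This wrist view shows only the start area (a hammer handle and a screwdriver block), and the fingers cover rows below about 275. I'll aim for a TCP outboard of the handle.

Call:
carry_out:
  plan:
    - {"dx":0,"dy":0,"dz":-25,"ax":0,"ay":0,"az":-0.143,"grip":0}
    - {"dx":0,"dy":0,"dz":-25,"ax":0,"ay":0,"az":-0.143,"grip":0}
    - {"dx":0,"dy":0,"dz":-26,"ax":0,"ay":0,"az":-0.141,"grip":0}
    - {"dx":38,"dy":-3,"dz":0,"ax":0,"ay":0,"az":0,"grip":0}
    - {"dx":38,"dy":-3,"dz":0,"ax":0,"ay":0,"az":0,"grip":0}
    - {"dx":38,"dy":-3,"dz":0,"ax":0,"ay":0,"az":0,"grip":0}
    - {"dx":38,"dy":-3,"dz":0,"ax":0,"ay":0,"az":0,"grip":0}
    - {"dx":38,"dy":-3,"dz":0,"ax":0,"ay":0,"az":0,"grip":0}

```text
t: 1.2
eef_pos: [0.3445, -0.3437, 0.2813]
orientation: [-180.0, -0.0, 49.4]
ft_force: [-0.6, -1.0, -0.4]
width: 0.0942
grasp_force: 0.0
```

Call:
carry_out:
  plan:
    - {"dx":38,"dy":-3,"dz":0,"ax":0,"ay":0,"az":0,"grip":0}
    - {"dx":38,"dy":-3,"dz":0,"ax":0,"ay":0,"az":0,"grip":0}
    - {"dx":38,"dy":-3,"dz":0,"ax":0,"ay":0,"az":0,"grip":0}
    - {"dx":38,"dy":-3,"dz":0,"ax":0,"ay":0,"az":0,"grip":0}
    - {"dx":38,"dy":-3,"dz":0,"ax":0,"ay":0,"az":0,"grip":0}
    - {"dx":38,"dy":-3,"dz":0,"ax":0,"ay":0,"az":0,"grip":0}
    - {"dx":38,"dy":-3,"dz":0,"ax":0,"ay":0,"az":0,"grip":0}
    - {"dx":0,"dy":0,"dz":0,"ax":0,"ay":0,"az":0,"grip":0}

```text
t: 2.2
eef_pos: [0.502, -0.1275, 0.2809]
orientation: [-179.9, 0.0, 49.6]
ft_force: [-0.2, -0.2, -0.5]
width: 0.0938
grasp_force: 0.0
```

```bash
python3 - <<'E'
from h import *
import pickle
st=ctrl.get_state();im=camera("wrist");pickle.dump(st,open("st1.p","wb"))
print(st["t"],st["eef_pos"],st["orientation"])
cv2.imwrite("pics/w2.png",im[:,:,::-1])
E
```

```text
2.2 [ 0.50196903 -0.12748341  0.2808671 ] [-1.79936807e+02  1.05270365e-02  4.95979285e+01]
```

View pics/w2.png

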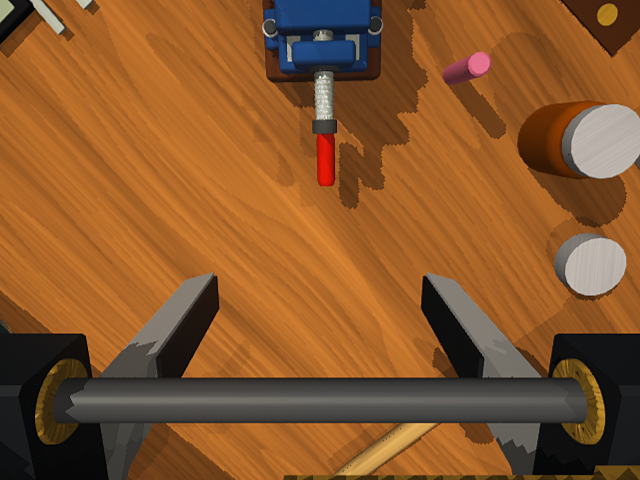

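The wrist view shows the crank hub at (324,127) and the red handle from (326,133) to (326,186), about 18 px wide and nearly in line with the screw at u≈324. Apparent width, both views and the shadow should tell whether it is up or down.

```bash
python3 - <<'E'
from h import *
import pickle
st=pickle.load(open("st1.p","rb"))
def red(im):
    h=cv2.cvtColor(im,cv2.COLOR_RGB2HSV);m=(((h[...,0]<4)|(h[...,0]>175))&(h[...,1]>190)&(h[...,2]>70)).astype(np.uint8)
    n,l,s,c=cv2.connectedComponentsWithStats(m);i=1+np.argmax(s[1:,4]);return l==i,s[i],c[i]
im=cv2.imread("pics/w2.png")[:,:,::-1];m,s,c=red(im);print(s,c)
for r in range(s[1],s[1]+s[3],5):
    q=np.flatnonzero(m[r]);print(r,q.min(),q.max(),end=" | ")
m,s,c2=red(camera("top"));print("\ntop",s,c2)
for z in(.038,.05,.06,.078,.1,.118):
    a,b=at("wrist",c,z,st),at("top",c2,z)
    w=np.linalg.norm(at("wrist",(317,160),z,st)-at("wrist",(335,160),z,st))
    L=np.linalg.norm(at("wrist",(326,133),z,st)-at("wrist",(326,186),z,st))
    print(z,a.round(4),b.round(4),((a-b)*1e3).round(1)[:2],"w",w.round(4),"L",L.round(4))
S=im
cv2.imwrite("pics/sc2.png",np.hstack([cv2.resize(camera("scene")[235:355,250:340,::-1],None,fx=5,fy=5,interpolation=cv2.INTER_CUBIC),cv2.resize(im[0:200,275:375,::-1],None,fx=3,fy=3)[:600]]))
E
```

```text
[317 134  18  52 872] [325.65252294 159.04243119]
134 318 332 | 139 317 333 | 144 317 333 | 149 317 333 | 154 317 333 | 159 318 334 | 164 318 334 | 169 318 334 | 174 318 334 | 179 318 334 | 184 320 332 | 
top [570 389  22  10 105] [582.54285714 393.62857143]
0.038 [ 0.5344 -0.0983  0.038 ] [ 0.2081 -0.6392  0.038 ] [326.4 540.9] w 0.018 L 0.0523
0.05 [ 0.5349 -0.0975  0.05  ] [ 0.2099 -0.6332  0.05  ] [325.  535.7] w 0.0175 L 0.0508
0.06 [ 0.5353 -0.0968  0.06  ] [ 0.2114 -0.6282  0.06  ] [323.9 531.4] w 0.0171 L 0.0496
0.078 [ 0.536  -0.0957  0.078 ] [ 0.2141 -0.6192  0.078 ] [321.9 523.6] w 0.0163 L 0.0473
0.1 [ 0.5369 -0.0942  0.1   ] [ 0.2174 -0.6082  0.1   ] [319.5 514. ] w 0.0154 L 0.0446
0.118 [ 0.5376 -0.093   0.118 ] [ 0.2201 -0.5992  0.118 ] [317.5 506.2] w 0.0146 L 0.0424
```

View pics/sc2.png

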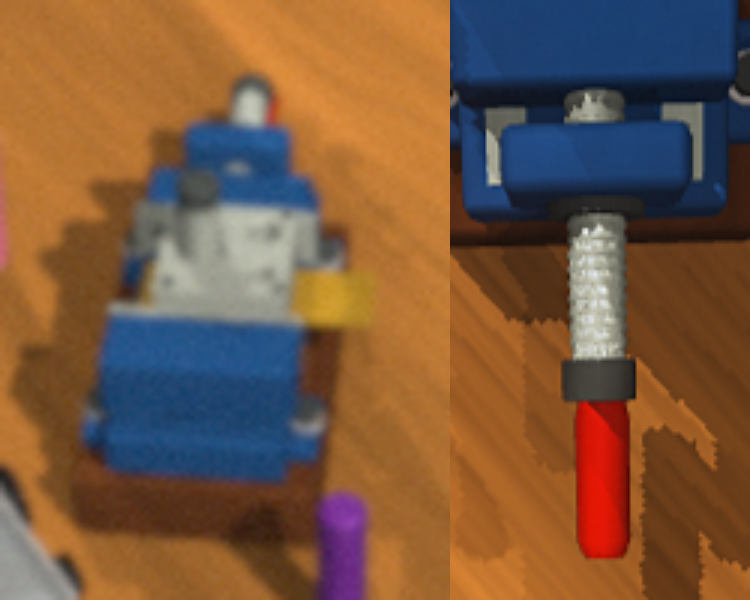

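Width 18.0 mm and length 52.3 mm fit only at z = 0.038, so the handle is at the bottom (θ≈π). The scene crop agrees: the red sits low behind the hub at (270,105). Next I compute the hub, θ and the approach shift.

```bash
python3 - <<'E'
from h import *
import pickle
st=pickle.load(open("st1.p","rb"))
P=lambda u,v,z:at("wrist",(u,v),z,st)
a,b=P(323.6,72,.087),P(324.5,118,.087)
yaw=np.arctan2(*(a-b)[[1,0]]);print("yaw screw",np.degrees(yaw))
h1,h2=P(325,139,.04),P(326,179,.04);print("yaw handle",np.degrees(np.arctan2(*(h1-h2)[[1,0]])))
for yw in np.radians([49.6,50.3,51]):
    F=R.from_euler("z",-yw).apply
    print(np.degrees(yw),"screw",F(a)[:2],F(b)[:2],"handle",F(P(325.6,159,.038))[:2],"hubback",F(P(324.7,127,.085))[:2])
    print(" plate far edge corners",F(P(292.7,41.7,.1))[:2],F(P(355,41.7,.1))[:2])
print(P(325.65,159,.038))
E
```

```text
yaw screw 50.998648673969846
yaw handle 51.321145390306185
49.6 screw [ 0.34724888 -0.46799306] [ 0.31010768 -0.4688999 ] handle [ 0.27155812 -0.47062899] hubback [ 0.30259928 -0.46912406]
 plate far edge corners [ 0.36829216 -0.44322319] [ 0.36833305 -0.49281049]
50.300000000000004 screw [ 0.34150549 -0.47220048] [ 0.30435599 -0.47265349] handle [ 0.26578818 -0.4739115 ] hubback [ 0.29684541 -0.47278591]
 plate far edge corners [ 0.36284982 -0.44768953] [ 0.36228489 -0.49727363]
51.0 screw [ 0.33571113 -0.47633741] [ 0.29855886 -0.47633653] handle [ 0.25997857 -0.47712326] hubback [ 0.29104723 -0.47637719]
 plate far edge corners [ 0.35735332 -0.45208906] [ 0.35618266 -0.50166256]
[ 0.53444233 -0.09825445  0.038     ]
```

Call:
carry_out:
  plan:
    - {"dx":10,"dy":2.2,"dz":20,"ax":0,"ay":0,"az":-0.012,"grip":60}
    - {"dx":10,"dy":2,"dz":35,"ax":0,"ay":0,"az":0,"grip":60}
    - {"dx":10,"dy":2,"dz":40,"ax":0,"ay":0,"az":0,"grip":60}
    - {"dx":7,"dy":0,"dz":40,"ax":0,"ay":0,"az":0,"grip":60}
    - {"dx":0,"dy":0,"dz":40,"ax":0,"ay":0,"az":0,"grip":60}
    - {"dx":0,"dy":0,"dz":35,"ax":0,"ay":0,"az":0,"grip":60}
    - {"dx":0,"dy":0,"dz":20,"ax":0,"ay":0,"az":0,"grip":60}
    - {"dx":0,"dy":0,"dz":0,"ax":0,"ay":0,"az":0,"grip":60}

```text
t: 3.35
eef_pos: [0.5278, -0.1058, 0.0496]
orientation: [-179.8, 0.1, 50.0]
ft_force: [0.6, 0.3, 1.0]
width: 0.0716
grasp_force: 0.0
```

```bash
python3 - <<'E'
from h import *
st=ctrl.get_state();im=camera("wrist")
print(st["t"],st["eef_pos"],st["orientation"],st["ft_force"])
cv2.imwrite("pics/w3.png",im[:,:,::-1])
E
```

```text
3.35 [ 0.5277692  -0.10576436  0.04956203] [-1.79772829e+02  1.19646103e-01  4.99551360e+01] [0.61837849 0.27284646 0.96251263]
```

View pics/w3.png

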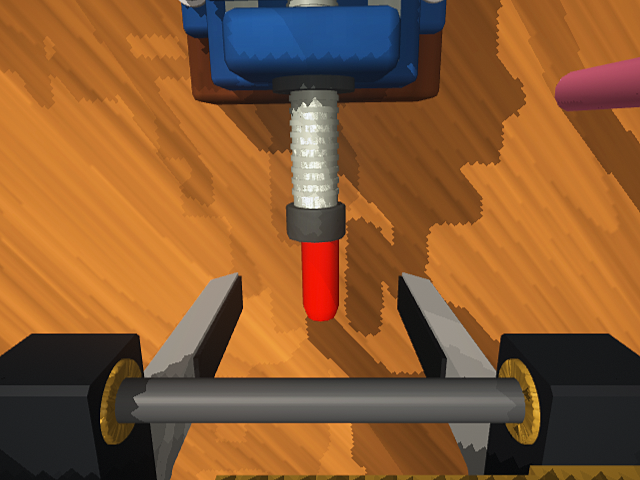

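The close view shows the handle centred between the fingers at (320,280), with the hub at (316,222) slightly left. I go down 30 mm and grip.

Call:
carry_out:
  plan:
    - {"dx":1.5,"dy":0,"dz":15,"ax":0,"ay":0,"az":-0.003,"grip":60}
    - {"dx":1.5,"dy":0,"dz":15,"ax":0,"ay":0,"az":-0.003,"grip":60}
    - {"dx":0,"dy":0,"dz":0,"ax":0,"ay":0,"az":0,"grip":60}
    - {"dx":0,"dy":0,"dz":0,"ax":0,"ay":0,"az":0,"grip":255}
    - {"dx":0,"dy":0,"dz":0,"ax":0,"ay":0,"az":0,"grip":255}
    - {"dx":0,"dy":0,"dz":0,"ax":0,"ay":0,"az":0,"grip":255}
    - {"dx":0,"dy":0,"dz":0,"ax":0,"ay":0,"az":0,"grip":255}
    - {"dx":0,"dy":0,"dz":0,"ax":0,"ay":0,"az":0,"grip":255}
  force: 40

```text
t: 4.4
eef_pos: [0.5318, -0.1027, 0.0216]
orientation: [180.0, -0.0, 50.4]
ft_force: [-0.0, 0.2, -0.3]
width: 0.0255
grasp_force: 0.0
```

Call:
carry_out:
  plan:
    - {"dx":0,"dy":0,"dz":0,"ax":0,"ay":0,"az":0,"grip":255}
    - {"dx":0,"dy":0,"dz":0,"ax":0,"ay":0,"az":0,"grip":255}
    - {"dx":0,"dy":0,"dz":0,"ax":0,"ay":0,"az":0,"grip":255}
    - {"dx":0,"dy":0,"dz":0,"ax":0,"ay":0,"az":0,"grip":255}
    - {"dx":0.25,"dy":-15.3,"dz":-3,"ax":0,"ay":0,"az":0,"grip":255}
    - {"dx":0.25,"dy":-13,"dz":-8.7,"ax":0,"ay":0,"az":0,"grip":255}
    - {"dx":0.25,"dy":-8.7,"dz":-13,"ax":0,"ay":0,"az":0,"grip":255}
    - {"dx":0.25,"dy":-3,"dz":-15.3,"ax":0,"ay":0,"az":0,"grip":255}

```text
t: 5.4
eef_pos: [0.4998, -0.0754, 0.0619]
orientation: [-179.8, 0.1, 50.4]
ft_force: [2.4, -0.9, -5.3]
width: 0.0169
grasp_force: 40.0
```

Call:
carry_out:
  plan:
    - {"dx":0.25,"dy":3,"dz":-15.3,"ax":0,"ay":0,"az":0,"grip":255}
    - {"dx":0.25,"dy":8.7,"dz":-13,"ax":0,"ay":0,"az":0,"grip":255}
    - {"dx":0.25,"dy":13,"dz":-8.7,"ax":0,"ay":0,"az":0,"grip":255}
    - {"dx":0.25,"dy":15.3,"dz":-3,"ax":0,"ay":0,"az":0,"grip":255}
    - {"dx":0.25,"dy":15.3,"dz":3,"ax":0,"ay":0,"az":0,"grip":255}
    - {"dx":0.25,"dy":13,"dz":8.7,"ax":0,"ay":0,"az":0,"grip":255}
    - {"dx":0.25,"dy":8.7,"dz":13,"ax":0,"ay":0,"az":0,"grip":255}
    - {"dx":0.25,"dy":3,"dz":15.3,"ax":0,"ay":0,"az":0,"grip":255}

```text
t: 6.4
eef_pos: [0.5636, -0.1247, 0.0614]
orientation: [-179.7, -0.0, 50.4]
ft_force: [-9.5, 8.7, 4.4]
width: 0.0168
grasp_force: 40.0
```

Call:
carry_out:
  plan:
    - {"dx":0.25,"dy":-3.5,"dz":15.3,"ax":0,"ay":0,"az":0,"grip":255}
    - {"dx":0.25,"dy":-9,"dz":13,"ax":0,"ay":0,"az":0,"grip":255}
    - {"dx":0.25,"dy":-13,"dz":8.7,"ax":0,"ay":0,"az":0,"grip":255}
    - {"dx":0.25,"dy":-15.3,"dz":3,"ax":0,"ay":0,"az":0,"grip":255}
    - {"dx":0.25,"dy":-15.3,"dz":-3,"ax":0,"ay":0,"az":0,"grip":255}
    - {"dx":0.25,"dy":-13,"dz":-8.7,"ax":0,"ay":0,"az":0,"grip":255}
    - {"dx":0.25,"dy":-8.7,"dz":-13,"ax":0,"ay":0,"az":0,"grip":255}
    - {"dx":0.25,"dy":-3,"dz":-15.3,"ax":0,"ay":0,"az":0,"grip":255}

```text
t: 7.4
eef_pos: [0.5023, -0.0722, 0.0622]
orientation: [-179.9, 0.0, 50.4]
ft_force: [0.9, -2.1, -5.8]
width: 0.0172
grasp_force: 40.0
```

Call:
carry_out:
  plan:
    - {"dx":0.25,"dy":3,"dz":-15.3,"ax":0,"ay":0,"az":0,"grip":255}
    - {"dx":0.25,"dy":8.7,"dz":-13,"ax":0,"ay":0,"az":0,"grip":255}
    - {"dx":0.25,"dy":13,"dz":-8.7,"ax":0,"ay":0,"az":0,"grip":255}
    - {"dx":0.25,"dy":15.3,"dz":-3,"ax":0,"ay":0,"az":0,"grip":255}
    - {"dx":0.25,"dy":15.3,"dz":3,"ax":0,"ay":0,"az":0,"grip":255}
    - {"dx":0.25,"dy":13,"dz":8.7,"ax":0,"ay":0,"az":0,"grip":255}
    - {"dx":0.25,"dy":8.7,"dz":13,"ax":0,"ay":0,"az":0,"grip":255}
    - {"dx":0.25,"dy":3,"dz":15.3,"ax":0,"ay":0,"az":0,"grip":255}

```text
t: 8.4
eef_pos: [0.5662, -0.1216, 0.0617]
orientation: [-179.8, -0.0, 50.4]
ft_force: [-9.5, 7.1, 3.2]
width: 0.0171
grasp_force: 40.0
```

Call:
carry_out:
  plan:
    - {"dx":0.25,"dy":-3.5,"dz":15.3,"ax":0,"ay":0,"az":0,"grip":255}
    - {"dx":0.25,"dy":-8.7,"dz":13,"ax":0,"ay":0,"az":0,"grip":255}
    - {"dx":0.25,"dy":-13,"dz":8.7,"ax":0,"ay":0,"az":0,"grip":255}
    - {"dx":0.25,"dy":-15.3,"dz":3,"ax":0,"ay":0,"az":0,"grip":255}
    - {"dx":0.1,"dy":-7,"dz":-0.6,"ax":0,"ay":0,"az":0,"grip":255}
    - {"dx":0.1,"dy":-6.5,"dz":-1.8,"ax":0,"ay":0,"az":0,"grip":255}
    - {"dx":0,"dy":0,"dz":0,"ax":0,"ay":0,"az":0,"grip":255}
    - {"dx":0,"dy":0,"dz":0,"ax":0,"ay":0,"az":0,"grip":255}

```text
t: 9.4
eef_pos: [0.5251, -0.0868, 0.0237]
orientation: [-179.9, 0.0, 50.4]
ft_force: [-0.6, -2.9, -4.9]
width: 0.0169
grasp_force: 40.0
```

Call:
carry_out:
  plan:
    - {"dx":0,"dy":0,"dz":0,"ax":0,"ay":0,"az":0,"grip":255}
    - {"dx":0,"dy":0,"dz":0,"ax":0,"ay":0,"az":0,"grip":255}
    - {"dx":0,"dy":0,"dz":0,"ax":0,"ay":0,"az":0,"grip":255}
    - {"dx":0,"dy":0,"dz":0,"ax":0,"ay":0,"az":0,"grip":255}
    - {"dx":0,"dy":-2.8,"dz":-1.1,"ax":0,"ay":0,"az":0,"grip":255}
    - {"dx":0,"dy":-2.7,"dz":-1.3,"ax":0,"ay":0,"az":0,"grip":255}
    - {"dx":0,"dy":-2.6,"dz":-1.5,"ax":0,"ay":0,"az":0,"grip":255}
    - {"dx":0,"dy":-2.5,"dz":-1.7,"ax":0,"ay":0,"az":0,"grip":255}

```text
t: 10.4
eef_pos: [0.517, -0.0801, 0.0293]
orientation: [-180.0, 0.0, 50.4]
ft_force: [-0.8, -2.3, -8.9]
width: 0.0172
grasp_force: 40.0
```

Call:
carry_out:
  plan:
    - {"dx":0,"dy":0,"dz":0,"ax":0,"ay":0,"az":0,"grip":60}
    - {"dx":0,"dy":0,"dz":0,"ax":0,"ay":0,"az":0,"grip":60}
    - {"dx":0,"dy":0,"dz":0,"ax":0,"ay":0,"az":0,"grip":60}
    - {"dx":0,"dy":0,"dz":-30,"ax":0,"ay":0,"az":0,"grip":60}
    - {"dx":0,"dy":0,"dz":-45,"ax":0,"ay":0,"az":0,"grip":60}
    - {"dx":0,"dy":0,"dz":-45,"ax":0,"ay":0,"az":0,"grip":60}
    - {"dx":0,"dy":0,"dz":-45,"ax":0,"ay":0,"az":0,"grip":60}
    - {"dx":0,"dy":0,"dz":-35,"ax":0,"ay":0,"az":0,"grip":60}

```text
t: 11.4
eef_pos: [0.518, -0.08, 0.2325]
orientation: [179.8, -0.1, 50.4]
ft_force: [0.2, 0.1, -0.9]
width: 0.0721
grasp_force: 0.0
```

Call:
carry_out:
  plan:
    - {"dx":25,"dy":9,"dz":0,"ax":0,"ay":0,"az":0,"grip":60}
    - {"dx":35,"dy":12,"dz":0,"ax":0,"ay":0,"az":0,"grip":60}
    - {"dx":30,"dy":12,"dz":0,"ax":0,"ay":0,"az":0,"grip":60}
    - {"dx":0,"dy":0,"dz":0,"ax":0,"ay":0,"az":0,"grip":60}
    - {"dx":0,"dy":0,"dz":0,"ax":0,"ay":0,"az":0,"grip":60}
    - {"dx":0,"dy":0,"dz":0,"ax":0,"ay":0,"az":0,"grip":60}
    - {"dx":0,"dy":0,"dz":0,"ax":0,"ay":0,"az":0,"grip":60}
    - {"dx":0,"dy":0,"dz":0,"ax":0,"ay":0,"az":0,"grip":60}

```text
t: 12.4
eef_pos: [0.5999, -0.0322, 0.2299]
orientation: [180.0, -0.0, 50.4]
ft_force: [-0.2, -0.0, 0.2]
width: 0.0716
grasp_force: 0.0
```

```bash
python3 - <<'E'
from h import *
import pickle
st=ctrl.get_state();im=camera("wrist");pickle.dump(st,open("st2.p","wb"))
print(st["t"],st["eef_pos"],st["orientation"],st["ft_force"])
cv2.imwrite("pics/w4.png",im[:,:,::-1])
E
```

```text
12.4 [ 0.59988045 -0.03216183  0.22987341] [ 1.79970357e+02 -1.35354494e-02  5.03787481e+01] [-0.20528876 -0.044394    0.23282248]
```

View pics/w4.png

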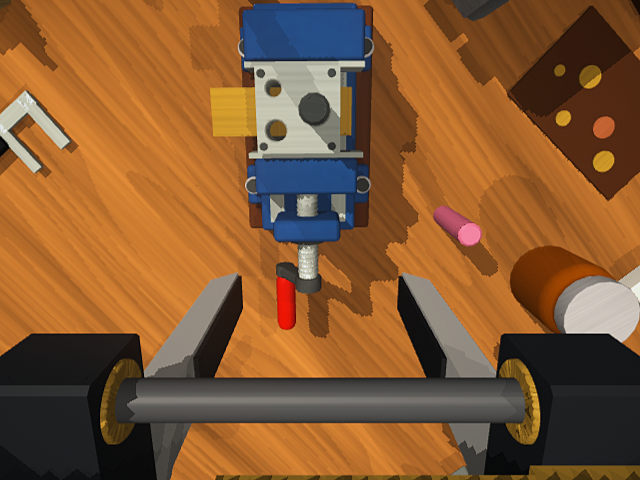

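The view shows the cutter pinched between both jaws, the crank handle to the lower left at (286,300), and the punch's dark top centred near (314,107).

```bash
python3 - <<'E'
from h import *
import pickle
st=pickle.load(open("st2.p","rb"))
P=at("wrist",(314.5,107.5),.14,st);print(P, "diam",np.linalg.norm(at("wrist",(299.5,107),.14,st)-at("wrist",(329.5,107),.14,st)))
Rm=R.from_euler("xyz",st["orientation"],degrees=True).as_matrix()
print("tool shift",Rm.T@(P-st["eef_pos"])*1e3)
for q in((253,62),(346,62),(341,152),(258,152)): print(q,(Rm.T@(at("wrist",q,.1,st)-P)*1e3).round(1))
E
```

```text
[0.65255411 0.03620846 0.14      ] diam 0.018521994898712795
tool shift [86.23331465 -3.07361281 89.89221008]
(253, 62) [ 31.7 -42.9  40. ]
(346, 62) [31.8 21.3 40. ]
(341, 152) [-29.3  18.7  40. ]
(258, 152) [-29.4 -41.7  40. ]
```

Call:
carry_out:
  plan:
    - {"dx":29,"dy":-1,"dz":0,"ax":0,"ay":0,"az":0,"grip":60}
    - {"dx":29,"dy":-1,"dz":0,"ax":0,"ay":0,"az":0,"grip":60}
    - {"dx":28,"dy":-1,"dz":0,"ax":0,"ay":0,"az":0,"grip":60}
    - {"dx":0,"dy":0,"dz":20,"ax":0,"ay":0,"az":0,"grip":60}
    - {"dx":0,"dy":0,"dz":30,"ax":0,"ay":0,"az":0,"grip":60}
    - {"dx":0,"dy":0,"dz":10,"ax":0,"ay":0,"az":0,"grip":60}
    - {"dx":0,"dy":0,"dz":0,"ax":0,"ay":0,"az":0,"grip":60}
    - {"dx":0,"dy":0,"dz":0,"ax":0,"ay":0,"az":0,"grip":60}

```text
t: 13.45
eef_pos: [0.6534, 0.0362, 0.1712]
orientation: [179.9, -0.1, 50.4]
ft_force: [0.1, -0.1, 0.4]
width: 0.0718
grasp_force: 0.0
```

```bash
python3 - <<'E'
from h import *
import pickle
st=ctrl.get_state();im=camera("wrist");pickle.dump(st,open("st3.p","wb"))
print(st["t"],st["eef_pos"],st["orientation"],st["ft_force"])
P=np.array([.65255,.03621,.14]);print(proj("wrist",P,st))
cv2.imwrite("pics/w5.png",im[120:400,140:500,::-1])
E
```

```text
13.45 [0.6533823  0.0361551  0.17116918] [ 1.79874783e+02 -9.19888790e-02  5.03961005e+01] [ 0.11119966 -0.10379129  0.36532408]
[317.81656406 272.56734689]
```

View pics/w5.png

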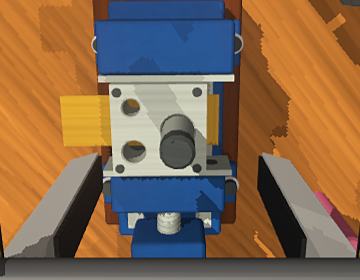

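The punch's top face is at image (318,271), within 2 px of where it was predicted. The fingers are mid at 320.5, so I shift about 0.8 mm, descend and grip softly.

Call:
carry_out:
  plan:
    - {"dx":0,"dy":-0.8,"dz":20,"ax":0,"ay":0,"az":0,"grip":60}
    - {"dx":0,"dy":0,"dz":25,"ax":0,"ay":0,"az":0,"grip":100}
    - {"dx":0,"dy":0,"dz":15,"ax":0,"ay":0,"az":0,"grip":120}
    - {"dx":0,"dy":0,"dz":0,"ax":0,"ay":0,"az":0,"grip":150}
    - {"dx":0,"dy":0,"dz":0,"ax":0,"ay":0,"az":0,"grip":180}
    - {"dx":0,"dy":0,"dz":0,"ax":0,"ay":0,"az":0,"grip":190}
    - {"dx":0,"dy":0,"dz":0,"ax":0,"ay":0,"az":0,"grip":195}
    - {"dx":0,"dy":0,"dz":0,"ax":0,"ay":0,"az":0,"grip":200}
  force: 5

```text
t: 14.5
eef_pos: [0.6522, 0.0368, 0.1099]
orientation: [180.0, -0.0, 50.4]
ft_force: [-0.3, 0.2, -0.7]
width: 0.0203
grasp_force: 0.0
```

Call:
carry_out:
  plan:
    - {"dx":0,"dy":0,"dz":0,"ax":0,"ay":0,"az":0,"grip":205}
    - {"dx":0,"dy":0,"dz":0,"ax":0,"ay":0,"az":0,"grip":210}
    - {"dx":0,"dy":0,"dz":0,"ax":0,"ay":0,"az":0,"grip":215}
    - {"dx":0,"dy":0,"dz":0,"ax":0,"ay":0,"az":0,"grip":220}
    - {"dx":0,"dy":0,"dz":0,"ax":0,"ay":0,"az":0,"grip":230}
    - {"dx":0,"dy":0,"dz":0,"ax":0,"ay":0,"az":0,"grip":255}
    - {"dx":0,"dy":0,"dz":0,"ax":0,"ay":0,"az":0,"grip":255}
    - {"dx":0,"dy":0,"dz":0,"ax":0,"ay":0,"az":0,"grip":255}

```text
t: 15.5
eef_pos: [0.6522, 0.0368, 0.1098]
orientation: [180.0, -0.0, 50.4]
ft_force: [0.1, -0.0, 2.5]
width: 0.0203
grasp_force: 5.0
```

Call:
carry_out:
  plan:
    - {"dx":0,"dy":0,"dz":0,"ax":0,"ay":0,"az":0,"grip":255}
    - {"dx":0,"dy":0,"dz":0,"ax":0,"ay":0,"az":0,"grip":255}
    - {"dx":0,"dy":0,"dz":0,"ax":0,"ay":0,"az":0,"grip":255}
    - {"dx":0,"dy":0,"dz":-0.5,"ax":0,"ay":0,"az":0,"grip":255}
    - {"dx":0,"dy":0,"dz":-0.5,"ax":0,"ay":0,"az":0,"grip":255}
    - {"dx":0,"dy":0,"dz":-0.5,"ax":0,"ay":0,"az":0,"grip":255}
    - {"dx":0,"dy":0,"dz":-0.5,"ax":0,"ay":0,"az":0,"grip":255}
    - {"dx":0,"dy":0,"dz":0,"ax":0,"ay":0,"az":0,"grip":255}
  force: 20

```text
t: 16.5
eef_pos: [0.652, 0.037, 0.1105]
orientation: [-180.0, 0.0, 50.4]
ft_force: [2.7, -0.1, -3.4]
width: 0.0198
grasp_force: 20.0
```

Call:
carry_out:
  plan:
    - {"dx":0,"dy":0,"dz":-1,"ax":0,"ay":0,"az":0,"grip":255}
    - {"dx":0,"dy":0,"dz":-1,"ax":0,"ay":0,"az":0,"grip":255}
    - {"dx":0,"dy":0,"dz":-1,"ax":0,"ay":0,"az":0,"grip":255}
    - {"dx":0,"dy":0,"dz":-1,"ax":0,"ay":0,"az":0,"grip":255}
    - {"dx":0,"dy":0,"dz":-1,"ax":0,"ay":0,"az":0,"grip":255}
    - {"dx":0,"dy":0,"dz":-1,"ax":0,"ay":0,"az":0,"grip":255}
    - {"dx":0,"dy":0,"dz":0,"ax":0,"ay":0,"az":0,"grip":255}
    - {"dx":0,"dy":0,"dz":0,"ax":0,"ay":0,"az":0,"grip":255}

```text
t: 17.5
eef_pos: [0.652, 0.0369, 0.1177]
orientation: [180.0, 0.0, 50.4]
ft_force: [1.9, 0.7, -1.1]
width: 0.0195
grasp_force: 20.0
```

Call:
carry_out:
  plan:
    - {"dx":0,"dy":0,"dz":-2,"ax":0,"ay":0,"az":0,"grip":255}
    - {"dx":0,"dy":0,"dz":-2,"ax":0,"ay":0,"az":0,"grip":255}
    - {"dx":0,"dy":0,"dz":-2,"ax":0,"ay":0,"az":0,"grip":255}
    - {"dx":0,"dy":0,"dz":-2,"ax":0,"ay":0,"az":0,"grip":255}
    - {"dx":0,"dy":0,"dz":-2,"ax":0,"ay":0,"az":0,"grip":255}
    - {"dx":0,"dy":0,"dz":-2,"ax":0,"ay":0,"az":0,"grip":255}
    - {"dx":0,"dy":0,"dz":-2,"ax":0,"ay":0,"az":0,"grip":255}
    - {"dx":0,"dy":0,"dz":0,"ax":0,"ay":0,"az":0,"grip":255}

```text
t: 18.5
eef_pos: [0.6521, 0.0368, 0.1319]
orientation: [180.0, 0.0, 50.4]
ft_force: [0.8, -0.3, -0.8]
width: 0.0197
grasp_force: 20.0
```

Call:
carry_out:
  plan:
    - {"dx":0,"dy":0,"dz":0,"ax":0,"ay":0,"az":0,"grip":255}
    - {"dx":0,"dy":0,"dz":0,"ax":0,"ay":0,"az":0,"grip":255}
    - {"dx":0,"dy":0,"dz":0,"ax":0,"ay":0,"az":0,"grip":255}
    - {"dx":0,"dy":0,"dz":0,"ax":0,"ay":0,"az":0,"grip":255}
    - {"dx":0,"dy":0,"dz":0,"ax":0,"ay":0,"az":0,"grip":255}
    - {"dx":0,"dy":0,"dz":0,"ax":0,"ay":0,"az":0,"grip":255}
    - {"dx":0,"dy":0,"dz":0,"ax":0,"ay":0,"az":0,"grip":255}
    - {"dx":0,"dy":0,"dz":0,"ax":0,"ay":0,"az":0,"grip":255}

```text
t: 19.5
eef_pos: [0.6521, 0.0368, 0.1315]
orientation: [180.0, 0.0, 50.4]
ft_force: [0.8, 0.0, -1.5]
width: 0.0199
grasp_force: 20.0
```

```bash
python3 - <<'E'
from h import *
st=ctrl.get_state()
a=camera("scene")[215:325,250:340,::-1];w=camera("wrist")[120:400,140:500,::-1]
a=cv2.resize(a,None,fx=4,fy=4,interpolation=cv2.INTER_CUBIC)
o=np.zeros((440,720,3),np.uint8);o[:,:360]=a;o[:280,360:]=w
cv2.imwrite("pics/end.png",o);print(st["eef_pos"],st["ft_force"])
E
```

```text
[0.65210024 0.03681957 0.13147405] [ 0.79244115  0.02586082 -1.50397597]
```

View pics/end.png

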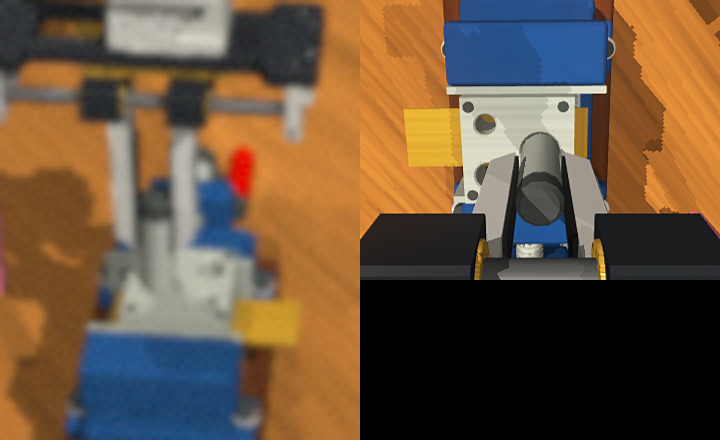

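The fingers hold the punch: its top is at wrist pixel about (320,327) and the cutter is flat between the jaws. I check for slip before handing in.

```bash
python3 - <<'E'
from h import *
st=ctrl.get_state()
for z in(.140,.150,.1617): print(z,proj("wrist",np.array([.6521,.0368,z]),st))
E
```

```text
0.14 [319.11581905 302.00447206]
0.15 [319.07643795 311.77693705]
0.1617 [319.02442142 324.6848982 ]
```

The punch's top is at row 324, which matches a 21.7 mm lift without slip.

```bash
python3 -c "
from plant import ctrl
print(ctrl.finish_job())"
```

```text
the job is handed in; nothing more can be done
None
```

The job is handed in, but no verdict came back: the vise crank is wound to about 16.3 rad with the cutter clamped, and the gripper is holding the big punch still and upright, about 21.7 mm up in its bore.

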